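Clamp a carton of bolts in the carton press

ROBOT

A 6-joint arm with a two-finger parallel gripper is mounted at the origin on the work surface. World frame = base frame: x ahead of the robot, y to its left, z up, the work surface at z = 0. Lengths are in m, angles in rad, forces in N, time in s.
With the tool pointing down it reaches from about 0.275 to 0.75 m from the base axis. Payload 10.2 kg.
Tool frame: the origin (TCP) lies at the very end of the fingers, on their centre line; the grasp point (between the pads) lies 19 mm behind it; z points along the fingers, y is the direction in which the jaws open and shut (so a half turn about z gives the same grasp; the last joint's range is limited). The gripper opens to 85 mm and grips with 20 to 120 N. Pads are 22 mm wide; open, the fingers measure 114 mm over their backs; the gripper's body (76 mm by 85 mm) begins 54 mm behind the grasp point. The pads swing forward as they close: fully open they stand 13 mm farther back than shut.
Start: joints at [-1.367, 0.313, 1.498, -0, 1.331, -0.223], TCP at [0.217, -0.478, 0.231] pointing down, gripper open.
Joint ranges: [-2.94, 2.94], [-0.97, 2.17], [0.19, 2.56], [-1.23, 4.37], [0.02, 3.11], [-2.88, 2.88]. Speed limits (rad/s): [2.39, 2.39, 3.01, 3.14, 3.14, 3.14].

INTERFACE

Orientations are given as a rotation vector (axis times angle).
In Python, from workcell import * gives the robot as it stands. The module is installed in compiled form; this text tells all that it offers.
- The arm moves only by the tool play_rows, never from a script. Its argument "targets" is a list of rows, each a list of 7 numbers: the shift along the tool's x, y, z in units of 30 mm (1.0 is 30 mm), then the turn, a rotation vector about the tool's x, y, z in units of 6 degrees (1.0 is 6 degrees), then the opening, from 0 (shut) to 1 (fully open). In form: [[dx, dy, dz, rx, ry, rz, hand], ...]. A call has 1 to 12 rows; each row is the pose to reach, as a shift and turn from the pose commanded when the call began, along the tool's axes at that moment; what a row does not reach only later rows make up. A row lasts 1/10 s, in which the tool goes at most 50 mm and 8.59 degrees, less where a joint would pass 70% of its speed; a pose out of reach is approached as far as the arm can. A call with a gripper value outside its range is refused whole. The fingers move at their own pace and stop on an object; the grip force is fixed at half the most. Time passes only in rows, so rows that repeat a pose let the fingers close. It gives the time, the measured TCP pose, the force and the opening at its end, in the units of the state.
- get_obs(): the state, without advancing time (a new reading comes with each control period).
- get_image(name): name is "scene" or "top" or "wrist"; returns a dict with "frame" (480x640x3 uint8, red, green, blue), "K" (3x3 intrinsics, pixels), "cam_to_world" (4x4, takes a point from camera to world coordinates). Camera axes: x right, y down, z forward; pixel columns grow to the right and rows downward; lengths in m; the calibration is good to about 2 mm. A picture is of the moment at which its call begins. There is no depth.
- close_job(): hands the job in, once; it reports no verdict.
Trained networks look in a picture, given as the dict that the camera call returned (one of the last four; its "shot" number tells which), for a name from the list of things; names that differ only in an ending like _2 or _b are one class to them, and where a whole thing is asked for, a point or a joint stands for the part that bears it (a point fixed in the world has none). Each returns a list of dicts, best first, with "score" (0 to 1); they miss things now and then, are a little off and sometimes report something else, mostly with a low value. They report only what shows in the picture. A call takes as long as a camera call. They do not tell look-alikes from the thing itself.
- spot_in(picture, thing): "xyz" ([x, y, z] in m, in world coordinates, good to about 4 mm: the middle of the surface that is visible of it).
- landmark_of(picture, thing): "xyz" ([x, y, z] in m, in world coordinates, good to about 4 mm: a listed point, or the origin of a listed thing).
The state is a dict: "t": time; "qpos": joint angles; "qd": joint speeds; "tau": joint torques, N m; "position": TCP position; "eef_rot": TCP orientation; "wrist_force": force on the tool from outside, world axes, zero at the start; "moment": the same for the moment, N m; "width": finger opening in m.
Only numpy, scipy, OpenCV 4.12 (cv2) and the standard library are available. Lean on these libraries where they do the work, as an engineer would, in place of code of your own. Each camera call takes 0.05 s, during which the arm holds its last target. There are 200 camera calls.

TASK

Stand the red carton of bolts upright in the open drawer of the green carton press and let go of it, then push the drawer fully shut. Then take the black knob of the red ratchet lever and draw the lever exactly three clicks onward from where you find it (clockwise seen from above), feeling each click, and finish still holding the knob there while the glue sets. Leave the other cartons where they are and do not move the lever before the drawer is shut.

Things in the scene. Friction and masses are not known exactly. Their poses are not given: they have to be found in the camera images.
- red_carton: The carton to load: a red box with a paper-white band round it, 55 (its x) x 45 (its y) x 48 mm tall, about 0.2 to 0.45 kg, standing loose on the bench. Origin: centre of its underside; z up.
- press: The carton press, bolted to the bench: a green steel housing 180 (x) x 180 (y) x 100 mm tall, with the drawer in its front, the ratchet wheel and lever on its top. Origin: centre of its underside. Its front faces its own -x, roughly towards the robot.
- drawer (a joint): How far the grey-fronted drawer is open, in m: 0 fully shut, up to 0.125 open; it starts 0.10 to 0.115 open. It slides out along the press's -x and is pushed shut along +x with about 2 N; it stays where it is left.
- drawer_floor (a point): Centre of the drawer's inner floor (22 mm above the bench), moving with it; axes as the press's. Inside: 135 long (x), 138 wide (y), walls 56 high above this floor; the inner front wall is 67 mm to the -x side of this point. Only the front part is clear of the housing, whose top begins 75 mm to the -x side of the press's origin.
- drawer_front (a point): Point on the outer face of the drawer's front, in the middle across, 46 mm above the bench; moves with the drawer; axes as the press's. The face is 174 wide, 14 to 87 mm above the bench; a steel finger lip 90 mm wide stands 8 mm out of it, 77 to 83 mm above the bench. Push near the middle.
- lever: Steel ratchet wheel and red lever on the press's top. Origin: on its upright axis, 100 mm above the bench. The level red bar (top 134 mm above the bench) runs out to the knob. It turns clockwise seen from above only (a spring pawl stops it going back): the knob, starting on the press's right (-y) side, comes towards the robot. It starts seated in a notch; at least four clicks are left from any start.
- knob (a point): Middle of the black upright knob at the lever's end: 24 mm across, 48 tall (134 to 182 mm above the bench), this point 158 above the bench, 125 from the lever's axis; gripped from above. Clicks come every 15 to 35 mm of its travel: resistance climbs from about 5 to 8-12 N, then suddenly drops by 3 to 8 N as the pawl falls into the next notch. A click too many cannot be undone.
- blue_carton: Another carton, blue with a paper band, 55 x 45 x 48 mm; to be left alone. Origin: centre of its underside.
- brown_carton: Another carton, brown cardboard with a wood-brown band, 60 x 45 x 50 mm; to be left alone. Origin: centre of its underside.
- white_carton: Another carton, white with a green band, 50 x 42 x 55 mm; to be left alone. Origin: centre of its underside.
Mind the look-alikes: they are no part of the job. Of the things like the red_carton, leave any that is orange or purple; of the rest the larger one is meant.

How it is judged:
On the way, in this order (a step that is already met when the one before it is completed fails the run):
1. the red carton stands upright in the open drawer, let go (x of red_carton in the frame of drawer_floor between -0.06 and 0.06 m and y of red_carton in the frame of drawer_floor between -0.062 and 0.062 m and z of red_carton in the frame of drawer_floor between -0.006 and 0.006 m and angle between red_carton's own z axis and vertical below 0.15 rad and contact force between the fingers and red_carton below 0.1 N and value of joint drawer above 0.05 m), for 0.2 s.
2. the drawer is fully shut with the red carton in it, the lever not yet advanced (x of red_carton in the frame of drawer_floor between -0.06 and 0.06 m and y of red_carton in the frame of drawer_floor between -0.062 and 0.062 m and z of red_carton in the frame of drawer_floor between -0.006 and 0.006 m and angle between red_carton's own z axis and vertical below 0.15 rad and value of joint drawer below 0.005 m and distance of knob from where it was at the start of the episode below 0.012 m), for 0.2 s.
3. the lever has been drawn three clicks on and the knob is held (distance of knob from where it was at the start of the episode between 0.075 and 0.1 m and contact force between the fingers and lever above 1.5 N), for 0.2 s.
At the end, for the whole second after the job is handed in: The red carton stands in the shut drawer (within 5 mm of fully home), the lever's knob is three clicks from its start (75 to 100 mm straight distance from where it began: past the third click and short of the fourth), and the fingers still hold the knob (contact above 1.5 N) (all of step 3 and x of red_carton in the frame of drawer_floor between -0.06 and 0.06 m and y of red_carton in the frame of drawer_floor between -0.062 and 0.062 m and z of red_carton in the frame of drawer_floor between -0.006 and 0.006 m and angle between red_carton's own z axis and vertical below 0.15 rad and value of joint drawer below 0.005 m); the arm keeps its last pose, push and grip.
It fails at once if the blue carton is moved by more than 30 mm (distance of blue_carton from where it was at the start of the episode above 0.03 m).
It fails at once if the brown carton is moved by more than 30 mm (distance of brown_carton from where it was at the start of the episode above 0.03 m).
It fails at once if the white carton is moved by more than 30 mm (distance of white_carton from where it was at the start of the episode above 0.03 m).
It fails at once if the lever is moved by more than 12 mm while the drawer is not shut (distance of knob from where it was at the start of the episode above 0.012 m and value of joint drawer above 0.01 m).
It also fails if it takes over 72 s, if anything falls off the work surface, if the arm or the gripper's body presses on something with over 40 N, if the wrist force passes 120 N, or if a joint passes its speed limit or range.

## Working session

There is one attempt and no reset: what is moved stays moved. The work goes in short steps, Python scripts to look and compute and a tool call to move; the robot and the scene stay as the last step left them, time stands still between calls to the robot, and variables do not carry over. Pictures are saved under pics/ and viewed, about 8 in all and at most 12, crops included, and the job is handed in when it is done.

Besides the shell and the picture viewer there is one more tool, called after "Request:" as name(argument=value, ...), one argument or row to a line, values as JSON. play_rows: Moves the arm, as the interface text tells. Its arguments: {"type":"object","properties":{"targets":{"type":"array","items":{"type":"array","items":{"type":"number"}}}},"required":["targets"]}

```bash
mkdir -p pics; cat > h.py <<'E'
from workcell import *
import numpy as np, cv2
from scipy.spatial.transform import Rotation as R
def proj(p,P):
    T=np.linalg.inv(p["cam_to_world"]); c=T[:3,:3]@np.array(P)+T[:3,3]; u=p["K"]@c; return u[:2]/u[2]
def ray(p,uv,z):
    d=np.array(p["cam_to_world"])[:3,:3]@np.linalg.inv(p["K"])@np.array([uv[0],uv[1],1.]); o=np.array(p["cam_to_world"])[:3,3]
    return o+d*(z-o[2])/d[2]
def save(p,n,crop=None,s=1):
    f=p["frame"][:,:,::-1]
    if crop: f=f[crop[1]:crop[3],crop[0]:crop[2]]
    if s!=1: f=cv2.resize(f,None,fx=s,fy=s,interpolation=cv2.INTER_CUBIC)
    cv2.imwrite("pics/"+n,f)
def rel(P):
    "tool-frame shift in units from the measured pose to world P"
    o=get_obs(); return R.from_rotvec(o["eef_rot"]).inv().apply(np.array(P)-o["position"])/0.03
E
python3 - <<'E'
from h import *
o=get_obs();print({k:np.round(v,3) for k,v in o.items()})
print(R.from_rotvec(o["eef_rot"]).as_matrix().round(3))
ims=[]
for n in ("top","scene"):
    p=get_image(n); ims.append(p["frame"][:,:,::-1]); save(p,n+"0.png")
    for th in ("red_carton","press","drawer_floor","drawer_front","lever","knob","blue_carton","brown_carton","white_carton"):
        print(n,th,[(np.round(d["xyz"],3).tolist(),round(d["score"],2),proj(p,d["xyz"]).round().tolist()) for d in landmark_of(p,th)[:4]])
E
```

```text
{'t': np.float64(0.0), 'qpos': array([-1.367,  0.313,  1.498,  0.   ,  1.331, -0.223]), 'qd': array([ 0.   ,  0.   ,  0.003, -0.001, -0.001,  0.003]), 'tau': array([-1.0000e-03, -4.1227e+01, -2.5975e+01, -0.0000e+00,  4.0000e-03,
        0.0000e+00]), 'position': array([ 0.217, -0.478,  0.231]), 'eef_rot': array([-3.069, -0.665, -0.   ]), 'wrist_force': array([ 0.055, -0.368, -0.491]), 'moment': array([-0.01 , -0.052, -0.006]), 'width': np.float64(0.085)}
[[ 0.91   0.414 -0.   ]
 [ 0.414 -0.91   0.001]
 [ 0.    -0.001 -1.   ]]
top red_carton [([0.615, -0.362, -0.004], 0.94, [450.0, 235.0]), ([0.609, -0.467, -0.002], 0.88, [497.0, 237.0]), ([0.708, -0.4, -0.003], 0.6, [465.0, 194.0]), ([0.614, -0.244, 0.003], 0.58, [398.0, 236.0])]
top press [([0.67, -0.006, 0.001], 0.75, [290.0, 213.0])]
top drawer_floor [([0.56, -0.008, 0.021], 0.8, [292.0, 261.0])]
top drawer_front [([0.472, -0.009, 0.046], 0.88, [292.0, 302.0])]
top lever [([0.649, -0.004, 0.104], 0.6, [288.0, 215.0]), ([0.609, 0.351, 0.002], 0.56, [129.0, 241.0])]
top knob [([0.648, -0.132, 0.154], 0.79, [352.0, 211.0])]
top blue
[... 346 characters left out ...]
 ([0.618, -0.242, -0.0], 0.65, [245.0, 315.0])]
scene press [([0.67, -0.008, 0.004], 0.81, [352.0, 286.0])]
scene drawer_floor [([0.556, -0.012, 0.022], 0.82, [321.0, 252.0])]
scene drawer_front [([0.467, -0.009, 0.042], 0.72, [301.0, 223.0]), ([0.616, -0.361, 0.0], 0.35, [191.0, 339.0])]
scene lever [([0.649, -0.01, 0.098], 0.7, [348.0, 248.0])]
scene knob [([0.647, -0.131, 0.163], 0.55, [298.0, 244.0])]
scene blue_carton [([0.463, 0.349, 0.002], 0.82, [415.0, 189.0]), ([0.56, -0.011, 0.02], 0.48, [323.0, 253.0])]
scene brown_carton [([0.492, -0.32, 0.001], 0.62, [184.0, 293.0])]
scene white_carton [([0.61, 0.351, 0.002], 0.66, [454.0, 218.0]), ([0.65, -0.011, 0.099], 0.16, [348.0, 248.0])]
```

View pics/top0.png

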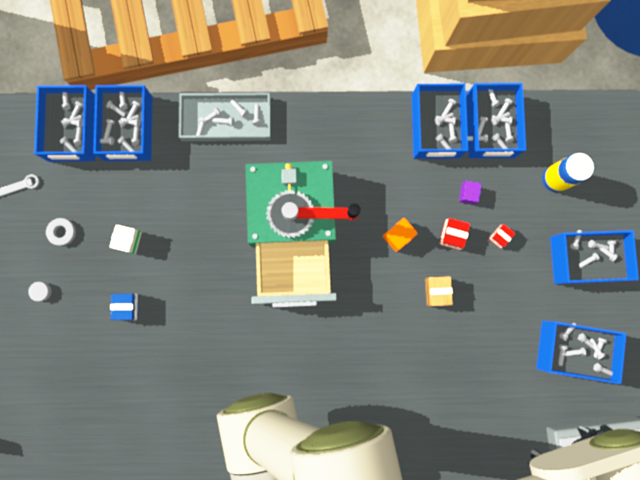

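View pics/scene0.png

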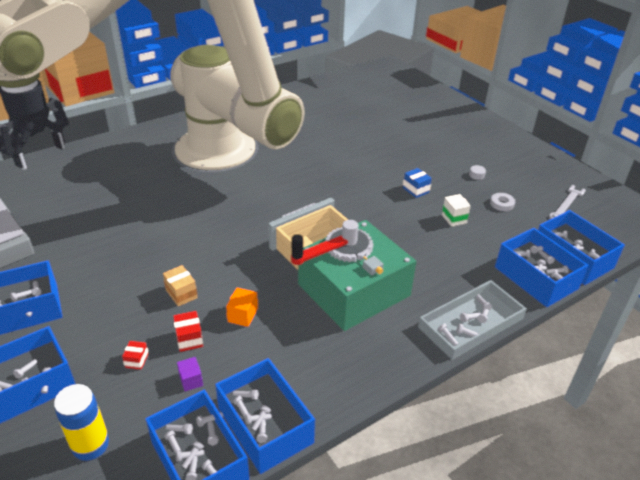

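The top view (scene view agrees) shows the press at about (290,213) with the drawer open towards the robot.
- Things that could be taken for the red carton in the top view: larger red with white band (455,234), small red (502,236), orange (400,235), purple (470,191).
- I choose the larger red one at (455,234). One close crop will check it.

```bash
python3 - <<'E'
from h import *
p=get_image("top"); save(p,"crop.png",(380,170,540,320),4)
f=cv2.cvtColor(p["frame"],cv2.COLOR_RGB2HSV)
sub=p["frame"].astype(int)
m=((sub[:,:,0]>120)&(sub[:,:,0]-sub[:,:,2]>80)&(sub[:,:,1]<90)).astype(np.uint8)
m|=((sub.min(2)>170)).astype(np.uint8)
mm=np.zeros_like(m); mm[210:260,432:480]=m[210:260,432:480]
pts=np.argwhere(mm)[:,::-1].astype(np.float32)
w=np.array([ray(p,q,0.048)[:2] for q in pts],np.float32)
print(len(pts),cv2.minAreaRect(w))
print("shift",rel([0.614,-0.36,0.22]).round(2))
E
```

```text
594 ((0.614952564239502, -0.36054733395576477), (0.055128682404756546, 0.058884259313344955), 74.0152587890625)
shift [13.66  1.9   0.38]
```

View pics/crop.png

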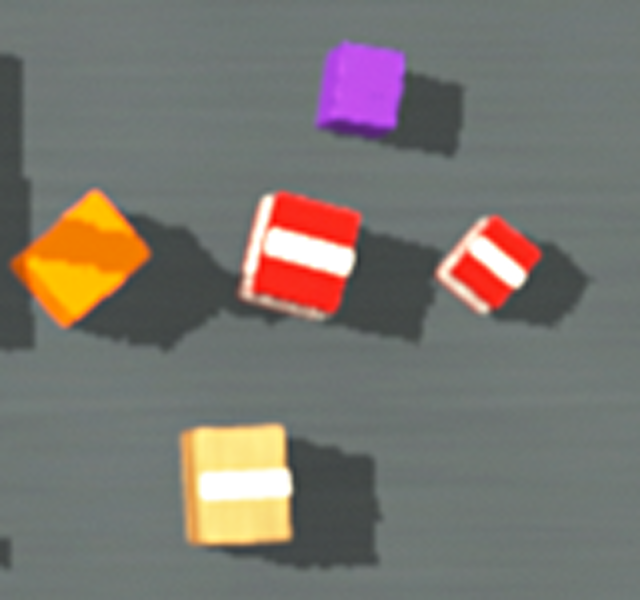

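The crop confirms it: the larger red carton with the white band is at crop (305,255), turned about -14°. The small red is at (490,265), orange at (80,255), purple at (362,87).

Request:
play_rows(
  targets=[
    [13.6,1.9,0.4,0,0,6.4,0.85],
    [13.6,1.9,0.4,0,0,6.4,0.85],
    [13.6,1.9,0.4,0,0,6.4,0.85],
    [13.6,1.9,0.4,0,0,6.4,0.85],
    [13.6,1.9,0.4,0,0,6.4,0.85],
    [13.6,1.9,0.4,0,0,6.4,0.85],
    [13.6,1.9,0.4,0,0,6.4,0.85],
    [13.6,1.9,0.4,0,0,6.4,0.85],
    [13.6,1.9,0.4,0,0,6.4,0.85],
    [13.6,1.9,0.4,0,0,6.4,0.85],
    [13.6,1.9,0.4,0,0,6.4,0.85],
  ],
)

```text
t: 2.15
position: [0.6124, -0.3607, 0.2186]
eef_rot: [-3.118, 0.38, 0.001]
wrist_force: [0.2, -0.4, -0.0]
width: 0.0725
```

```bash
python3 - <<'E'
from h import *
o=get_obs();print(o["t"],o["position"],o["width"],o["qpos"].round(2));print(R.from_rotvec(o["eef_rot"]).as_matrix().round(3))
p=get_image("wrist"); save(p,"w1.png")
print(p["cam_to_world"])
for th in ("red_carton",):
  for d in landmark_of(p,th): print(th,d["xyz"],d["score"],proj(p,d["xyz"]))
sub=p["frame"].astype(int)
m=((sub[:,:,0]>110)&(sub[:,:,0]-sub[:,:,2]>80)&(sub[:,:,0]-sub[:,:,1]>80)).astype(np.uint8)
n,l,s,c=cv2.connectedComponentsWithStats(m); 
for i in range(1,n):
  if s[i,4]>300: print(s[i],c[i],ray(p,c[i],.048))
E
```

```text
2.15 [ 0.6123553  -0.36072266  0.21862691] 0.07246974348751158 [-0.7   0.77  0.82 -0.    1.56  1.12]
[[ 0.971 -0.24  -0.001]
 [-0.24  -0.971  0.   ]
 [-0.001 -0.    -1.   ]]
[[-2.41103911e-01 -9.33060192e-01 -2.66959888e-01  6.79617223e-01]
 [-9.70498945e-01  2.32040018e-01  6.54921909e-02 -3.77682765e-01]
 [ 8.37220888e-04  2.74874713e-01 -9.61479688e-01  3.60362429e-01]
 [ 0.00000000e+00  0.00000000e+00  0.00000000e+00  1.00000000e+00]]
red_carton [0.617, -0.2484, 0.0017] 0.96 [201.11143931 235.68646702]
red_carton [0.6134, -0.3631, 0.0015] 0.87 [322.54239219 209.82666487]
red_carton [0.6107, -0.467, -0.0014] 0.56 [435.32207934 184.6142189 ]
red_carton [0.7107, -0.4057, -0.0024] 0.56 [343.80785887  86.7996908 ]
[ 420  160   59   58 1511] [448.24354732 188.03838518] [ 0.61505442 -0.46413536  0.048     ]
[ 295  182   58   30 1564] [323.45012788 196.6342711 ] [ 0.6319749  -0.36819293  0.048     ]
[ 143  212   85   81 2228] [185.09021544 246.38016158] [ 0.61971039 -0.24961361  0.048     ]
[ 294  226   56   27 1326] [321.42232278 238.95776772] [ 0.59907478 -0.35839597  0.048     ]
```

View pics/w1.png

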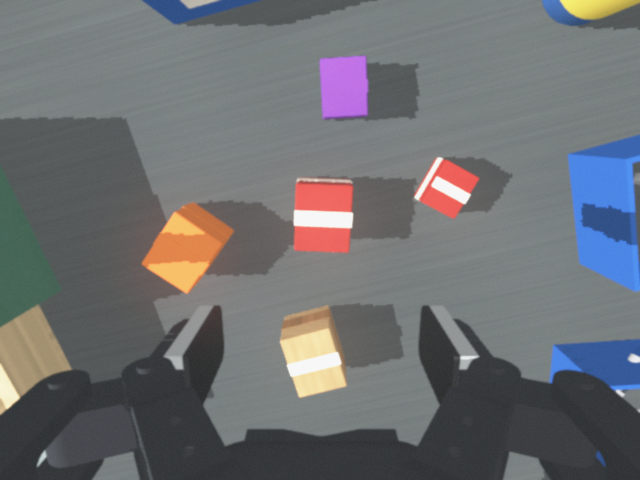

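Wrist view: the carton's top face is centred at (322,217) and square to the image. The brown carton at (313,355) and the orange one at (188,248) are clear of the fingers. I'll descend and grip.

Request:
play_rows(
  targets=[
    [0.08,0.05,2,0,0,0,0.85],
    [0.08,0.05,4,0,0,0,0.85],
    [0.08,0.05,5.5,0,0,0,0.85],
    [0.08,0.05,6.4,0,0,0,0.85],
    [0.08,0.05,6.75,0,0,0,0.85],
    [0.08,0.05,6.75,0,0,0,0.85],
    [0.08,0.05,6.75,0,0,0,0],
    [0.08,0.05,6.75,0,0,0,0],
    [0.08,0.05,6.75,0,0,0,0],
    [0.08,0.05,6.75,0,0,0,0],
    [0.08,0.05,6.75,0,0,0,0],
    [0.08,0.05,6.75,0,0,0,0],
  ],
)

```text
t: 3.45
position: [0.6155, -0.3641, 0.0204]
eef_rot: [3.115, -0.381, 0.007]
wrist_force: [-0.4, -0.8, 6.8]
width: 0.0442
```

Request:
play_rows(
  targets=[
    [0,0,-1.2,0,0,0,0],
    [0,0,-2.6,0,0,0,0],
    [0,0,-4,0,0,0,0],
    [-0.8,-1.2,-5,0,0,-0.4,0],
    [-1.5,-2.5,-5,0,0,-1,0],
    [-2.3,-4,-5,0,0,-1.8,0],
    [-3,-5.5,-5,0,0,-2.3,0],
    [-3.8,-7,-5,0,0,-2.3,0],
    [-4.5,-8.5,-5,0,0,-2.3,0],
    [-5,-10,-5,0,0,-2.3,0],
    [-5.3,-10.85,-5,0,0,-2.3,0],
    [-5.3,-10.85,-5,0,0,-2.3,0],
  ],
)

```text
t: 4.65
position: [0.538, -0.0055, 0.1681]
eef_rot: [-3.141, -0.002, -0.002]
wrist_force: [0.7, -1.3, -3.3]
width: 0.044
```

```bash
python3 - <<'E'
from h import *
o=get_obs();print(o["t"],o["position"],o["width"],o["wrist_force"]);print(R.from_rotvec(o["eef_rot"]).as_matrix().round(3))
p=get_image("wrist"); save(p,"w2.png")
for n in ("wrist","top","scene"):
  if n!="wrist": p=get_image(n)
  for th in ("red_carton","press","drawer_floor","drawer_front","lever","knob"):
    print(n,th,[(np.round(d["xyz"],3).tolist(),round(d["score"],2)) for d in landmark_of(p,th)[:1]])
E
```

```text
4.65 [ 0.538034   -0.00552931  0.16810976] 0.04401737539108428 [ 0.70149489 -1.31836822 -3.33159712]
[[ 1.     0.002  0.002]
 [ 0.002 -1.     0.   ]
 [ 0.002 -0.    -1.   ]]
wrist red_carton []
wrist press [([0.674, -0.004, 0.002], 0.82)]
wrist drawer_floor [([0.56, -0.004, 0.022], 0.8)]
wrist drawer_front []
wrist lever [([0.651, -0.006, 0.099], 0.56)]
wrist knob []
top red_carton [([0.611, -0.24, 0.001], 0.76)]
top press [([0.668, -0.004, 0.0], 0.91)]
top drawer_floor [([0.669, -0.006, 0.0], 0.33)]
top drawer_front [([0.472, -0.012, 0.048], 0.8)]
top lever [([0.646, -0.003, 0.102], 0.68)]
top knob [([0.649, -0.133, 0.156], 0.97)]
scene red_carton [([0.536, -0.008, 0.144], 0.88)]
scene press [([0.67, -0.01, 0.001], 0.96)]
scene drawer_floor [([0.558, -0.01, 0.02], 0.88)]
scene drawer_front [([0.467, -0.01, 0.044], 0.76)]
scene lever [([0.651, -0.008, 0.098], 0.97)]
scene knob [([0.65, -0.129, 0.164], 0.7)]
```

View pics/w2.png

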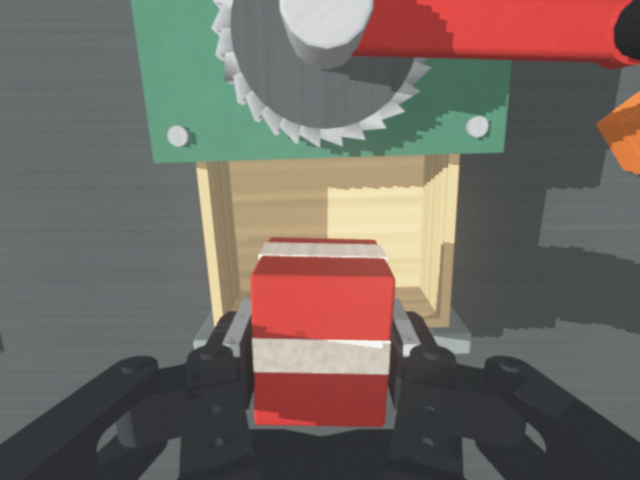

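Wrist view: the carton hangs level over the clear front of the drawer. The drawer interior spans x about 235-430 px, and the carton (255-395) sits inside it. I'll lower it with a 3 mm shift.

Request:
play_rows(
  targets=[
    [0.05,0.1,1.2,0,0,0,0],
    [0.05,0.1,2.4,0,0,0,0],
    [0.05,0.1,3.3,0,0,0,0],
    [0.05,0.1,3.8,0,0,0,0],
    [0.05,0.1,4,0,0,0,0],
    [0.05,0.1,4.05,0,0,0,0],
    [0.05,0.1,4.1,0,0,0,0],
    [0.05,0.1,4.13,0,0,0,0],
    [0.05,0.1,4.13,0,0,0,0],
  ],
)

```text
t: 6.6
position: [0.5402, -0.0117, 0.0435]
eef_rot: [3.141, -0.004, 0.002]
wrist_force: [-1.2, 1.0, -2.0]
width: 0.0438
```

Request:
play_rows(
  targets=[
    [0,0,0.04,0,0,0,0],
    [0,0,0.04,0,0,0,0],
    [0,0,0.04,0,0,0,0.72],
    [0,0,0.04,0,0,0,0.72],
    [0,0,0.04,0,0,0,0.72],
    [0,0,0.04,0,0,0,0.72],
    [0,0,0,0,0,0,0.72],
    [0,0,-1,0,0,0,0.72],
    [0,0,-2.2,0,0,0,0.72],
    [0,0,-3.5,0,0,0,0.72],
    [0,0,-4.5,0,0,0,0.72],
  ],
)

```text
t: 7.7
position: [0.5401, -0.0118, 0.1803]
eef_rot: [3.141, -0.004, 0.003]
wrist_force: [1.4, 0.1, -0.2]
width: 0.0614
```

```bash
python3 - <<'E'
from h import *
o=get_obs();print(o["t"],o["position"],o["width"],o["wrist_force"])
p=get_image("wrist"); save(p,"w3.png")
for n in ("wrist","scene"):
  if n!="wrist": p=get_image(n)
  for th in ("red_carton","drawer_floor","drawer_front","lever","knob"):
    print(n,th,[(np.round(d["xyz"],3).tolist(),round(d["score"],2)) for d in landmark_of(p,th)[:2]])
E
```

```text
7.7 [ 0.54014057 -0.01175571  0.18034002] 0.06136338971786363 [ 1.35225493  0.14078118 -0.2073836 ]
wrist red_carton [([0.538, -0.01, 0.024], 0.83), ([0.474, -0.011, 0.049], 0.74)]
wrist drawer_floor [([0.558, -0.005, 0.023], 0.69), ([0.47, -0.008, 0.047], 0.63)]
wrist drawer_front [([0.47, -0.011, 0.046], 0.73)]
wrist lever [([0.647, -0.005, 0.098], 0.58)]
wrist knob [([0.537, -0.012, 0.025], 0.23)]
scene red_carton [([0.617, -0.244, 0.001], 0.87), ([0.707, -0.406, -0.001], 0.83)]
scene drawer_floor [([0.61, 0.349, -0.0], 0.23)]
scene drawer_front [([0.468, -0.011, 0.043], 0.91)]
scene lever [([0.652, -0.01, 0.098], 0.97)]
scene knob [([0.648, -0.13, 0.161], 0.89)]
```

View pics/w3.png

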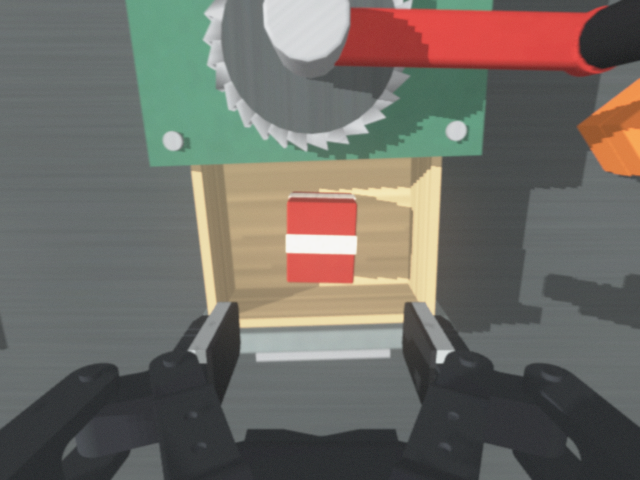

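The carton stands upright and free in the drawer at wrist pixel (321,238), about 20 mm ahead of the floor centre. The front lip shows at (322,355). Next I go in front of the drawer with the fingers shut.

Request:
play_rows(
  targets=[
    [-1.5,0,0,0,0,0,0],
    [-3,0,0,0,0,0,0],
    [-4,0,0.5,0,0,0,0],
    [-4,0,2,0,0,0,0],
    [-4,0,3.3,0,0,0,0],
    [-4,0,3.8,0,0,0,0],
    [-4,0,3.8,0,0,0,0],
    [-3.4,0,3.8,0,0,0,0],
    [-3,0,3.8,0,0,0,0],
    [-2.7,0,3.8,0,0,0,0],
    [-2.4,0,3.8,0,0,0,0],
    [-2.1,0,3.8,0,0,0,0],
  ],
)

```text
t: 9.5
position: [0.4775, -0.0115, 0.0643]
eef_rot: [3.142, -0.004, 0.0]
wrist_force: [-1.1, 1.3, -0.0]
width: -0.0
```

Request:
play_rows(
  targets=[
    [0.3,0,0,0,0,0,0],
    [0.6,0,0,0,0,0,0],
    [0.9,0,0,0,0,0,0],
    [1.2,0,0,0,0,0,0],
    [1.5,0,0,0,0,0,0],
    [1.8,0,0,0,0,0,0],
    [2.1,0,0,0,0,0,0],
    [2.3,0,0,0,0,0,0],
  ],
)

```text
t: 10.3
position: [0.5468, -0.0118, 0.0639]
eef_rot: [3.141, -0.004, 0.001]
wrist_force: [-1.3, 1.9, 0.2]
width: -0.0001
```

Request:
play_rows(
  targets=[
    [0.1,0,0,0,0,0,0],
    [0.2,0,0,0,0,0,0],
    [0.3,0,0,0,0,0,0],
    [0.4,0,0,0,0,0,0],
    [0.4,0,0,0,0,0,0],
  ],
)

```text
t: 10.8
position: [0.5583, -0.0119, 0.064]
eef_rot: [3.141, -0.004, 0.001]
wrist_force: [0.1, -0.0, -0.6]
width: -0.0001
```

Request:
play_rows(
  targets=[
    [0.1,0,0,0,0,0,0],
    [0.2,0,0,0,0,0,0],
    [0.3,0,0,0,0,0,0],
    [0.3,0,0,0,0,0,0],
  ],
)

```text
t: 11.2
position: [0.5616, -0.0117, 0.0636]
eef_rot: [-3.141, 0.002, 0.024]
wrist_force: [-33.3, -3.0, 21.4]
width: -0.0
```

Request:
play_rows(
  targets=[
    [-0.5,0,0,0,0,0,0],
    [-1.5,0,-0.5,0,0,0,0],
    [-2.5,0,-2,0,0,0,0],
    [-2.5,0,-3.5,0,0,0,0.6],
    [-2.5,0,-5,0,0,0,0.6],
    [-2.5,0,-6,0,0,0,0.6],
  ],
)

```text
t: 11.8
position: [0.4924, -0.0118, 0.2476]
eef_rot: [3.14, -0.004, 0.007]
wrist_force: [0.4, 0.2, 0.7]
width: 0.0431
```

```bash
python3 - <<'E'
from h import *
o=get_obs();print(o["t"],o["position"],o["width"],o["wrist_force"],o["qpos"].round(2)); print(R.from_rotvec(o["eef_rot"]).as_matrix().round(3))
p=get_image("top"); a=p["frame"][130:330,200:400]
for n in ("top","scene","wrist"):
  if n!="top": p=get_image(n)
  if n=="scene": b=p["frame"][170:370,240:440]
  for th in ("press","drawer_front","lever","knob"):
    print(n,th,[(np.round(d["xyz"],3).tolist(),round(d["score"],2),proj(p,d["xyz"]).round()) for d in landmark_of(p,th)[:1]])
cv2.imwrite("pics/s4.png",cv2.resize(np.hstack([a,b])[:,:,::-1],None,fx=2,fy=2,interpolation=cv2.INTER_CUBIC))
E
```

```text
11.8 [ 0.49244243 -0.01177264  0.24755189] 0.043096636647768596 [0.3899763  0.20091153 0.7357516 ] [-0.26  0.23  1.57  0.    1.34  1.31]
[[ 1.    -0.003  0.005]
 [-0.003 -1.    -0.001]
 [ 0.005  0.001 -1.   ]]
top press [([0.672, -0.005, -0.001], 0.84, array([290., 212.]))]
top drawer_front []
top lever [([0.647, -0.008, 0.101], 0.82, array([291., 216.]))]
top knob [([0.648, -0.135, 0.156], 0.97, array([354., 211.]))]
scene press [([0.668, -0.011, 0.002], 0.71, array([350., 287.]))]
scene drawer_front [([0.577, -0.005, 0.044], 0.61, array([329., 248.]))]
scene lever [([0.654, -0.009, 0.1], 0.61, array([350., 249.]))]
scene knob [([0.65, -0.129, 0.161], 0.73, array([300., 245.]))]
wrist press []
wrist drawer_front [([0.578, -0.008, 0.047], 0.55, array([316., 110.]))]
wrist lever []
wrist knob []
```

View pics/s4.png

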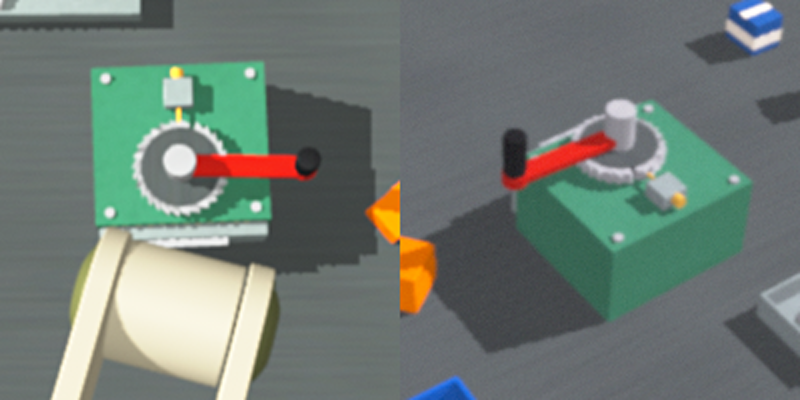

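The drawer is shut: the front is flush in both halves of the picture and the networks put its face at x≈0.577. The knob has not moved. I go above the knob with the jaws turned along its direction of travel.

Request:
play_rows(
  targets=[
    [1,1,-0.4,0,0,-1.4,0.8],
    [2,2,-0.4,0,0,-2.8,0.8],
    [3,3,-0.4,0,0,-4.2,0.8],
    [4,3.5,-0.4,0,0,-5.6,0.8],
    [5,4,-0.4,0,0,-7,0.8],
    [5.2,4,-0.4,0,0,-8.4,0.8],
    [5.2,4,-0.4,0,0,-9.8,0.8],
    [5.2,4,-0.4,0,0,-11.2,0.8],
    [5.2,4,-0.4,0,0,-12.6,0.8],
    [5.2,4,-0.4,0,0,-14,0.8],
    [5.2,4,-0.4,0,0,-15,0.8],
    [5.2,4,-0.4,0,0,-15,0.8],
  ],
)

```text
t: 13.75
position: [0.6476, -0.132, 0.2557]
eef_rot: [-2.223, -2.219, 0.0]
wrist_force: [-0.4, -0.1, -0.1]
width: 0.068
```

```bash
python3 - <<'E'
from h import *
o=get_obs();print(o["t"],o["position"],o["width"],o["wrist_force"],o["qpos"].round(2)); print(R.from_rotvec(o["eef_rot"]).as_matrix().round(3))
p=get_image("wrist"); save(p,"w5.png")
for n in ("wrist","top"):
  if n!="wrist": p=get_image(n)
  for th in ("lever","knob"):
    print(n,th,[(np.round(d["xyz"],4).tolist(),round(d["score"],2),proj(p,d["xyz"]).round()) for d in landmark_of(p,th)[:1]])
p=get_image("wrist")
a=p["frame"].astype(int); m=((a[:,:,0]>110)&(a[:,:,0]-a[:,:,1]>80)&(a[:,:,0]-a[:,:,2]>80)).astype(np.uint8)
n,l,s,c=cv2.connectedComponentsWithStats(m); print([(s[i],c[i]) for i in range(1,n) if s[i,4]>300])
E
```

```text
13.75 [ 0.64760953 -0.13199735  0.2556926 ] 0.06798831172694526 [-0.3838562  -0.06340388 -0.06743286] [-0.38  0.62  0.98  0.    1.55 -0.38]
[[ 0.002  1.    -0.   ]
 [ 1.    -0.002  0.   ]
 [ 0.    -0.    -1.   ]]
wrist lever [([0.6471, -0.0071, 0.0987], 0.75, array([320.,  47.]))]
wrist knob [([0.6435, -0.1326, 0.1573], 0.6, array([315., 249.]))]
top lever [([0.6484, -0.0029, 0.1015], 0.72, array([288., 216.]))]
top knob [([0.6473, -0.1341, 0.1561], 0.98, array([354., 211.]))]
[(array([ 302,   60,   40,  181, 5432], dtype=int32), array([322.57989691, 144.14930044])), (array([ 253,  287,   71,   71, 2022], dtype=int32), array([290.60633037, 320.01730959]))]
```

View pics/w5.png

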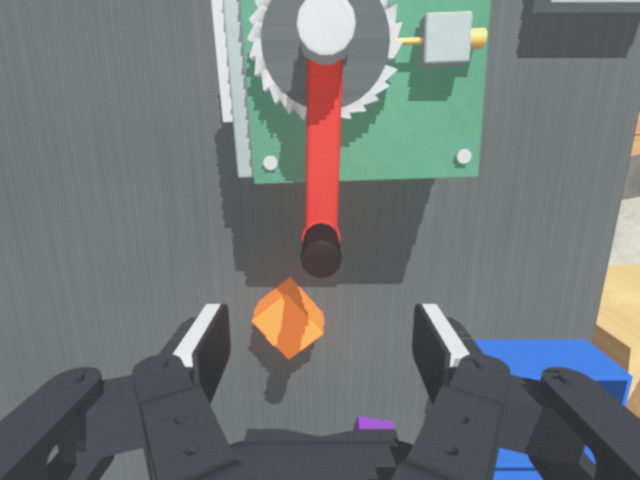

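Wrist view: knob top at (321,258), midway between the jaws (225 and 418). The lever bar is above it in the picture and the orange block is well below. I'll descend and grip.

Request:
play_rows(
  targets=[
    [0,0,1.3,0,0,0,0.8],
    [0,0,2.5,0,0,0,0.8],
    [0,0,3.4,0,0,0,0.8],
    [0,0,3.75,0,0,0,0.8],
    [0,0,3.75,0,0,0,0.8],
    [0,0,3.75,0,0,0,0],
    [0,0,3.75,0,0,0,0],
    [0,0,3.75,0,0,0,0],
    [0,0,3.75,0,0,0,0],
    [0,0,3.75,0,0,0,0],
    [0,0,3.75,0,0,0,0],
    [0,0,3.75,0,0,0,0],
  ],
)

```text
t: 15.3
position: [0.648, -0.1322, 0.1448]
eef_rot: [2.223, 2.217, 0.001]
wrist_force: [-1.4, 1.0, 6.2]
width: 0.023
```

Gripped at width 23 mm, with the knob start at (0.648,-0.132). I draw in 2° arc steps of about 4.4 mm and read the force after each. The first click is far from the limit, so I send a few steps per batch.

Request:
play_rows(
  targets=[
    [0,-0.07,0,0,0,0.17,0],
    [0.003,-0.145,0,0,0,0.333,0],
    [0.003,-0.145,0,0,0,0.333,0],
  ],
)

```text
t: 15.6
position: [0.6439, -0.132, 0.1448]
eef_rot: [2.261, 2.177, 0.002]
wrist_force: [1.5, 0.1, 6.2]
width: 0.0227
```

Request:
play_rows(
  targets=[
    [0,-0.07,0,0,0,0.17,0],
    [0.003,-0.145,0,0,0,0.333,0],
    [0.003,-0.145,0,0,0,0.333,0],
  ],
)

```text
t: 15.9
position: [0.6396, -0.1317, 0.1448]
eef_rot: [2.298, 2.138, 0.003]
wrist_force: [2.8, 0.8, 7.5]
width: 0.0228
```

Request:
play_rows(
  targets=[
    [0,-0.07,0,0,0,0.17,0],
    [0.003,-0.145,0,0,0,0.333,0],
    [0.003,-0.145,0,0,0,0.333,0],
  ],
)

```text
t: 16.2
position: [0.6354, -0.1313, 0.1448]
eef_rot: [2.335, 2.097, 0.003]
wrist_force: [2.6, 0.3, 6.3]
width: 0.023
```

Request:
play_rows(
  targets=[
    [0,-0.07,0,0,0,0.17,0],
    [0.003,-0.145,0,0,0,0.333,0],
    [0.003,-0.145,0,0,0,0.333,0],
  ],
)

```text
t: 16.5
position: [0.6312, -0.1307, 0.1448]
eef_rot: [2.371, 2.056, 0.003]
wrist_force: [4.0, 1.5, 6.4]
width: 0.0225
```

Request:
play_rows(
  targets=[
    [0,-0.07,0,0,0,0.17,0],
    [0.003,-0.145,0,0,0,0.333,0],
    [0.003,-0.145,0,0,0,0.333,0],
  ],
)

```text
t: 16.8
position: [0.6269, -0.13, 0.1448]
eef_rot: [2.407, 2.015, 0.003]
wrist_force: [3.3, 0.8, 6.3]
width: 0.0226
```

Request:
play_rows(
  targets=[
    [0,-0.07,0,0,0,0.17,0],
    [0.003,-0.145,0,0,0,0.333,0],
    [0.003,-0.145,0,0,0,0.333,0],
  ],
)

```text
t: 17.1
position: [0.6219, -0.1289, 0.1447]
eef_rot: [2.443, 1.973, 0.001]
wrist_force: [-2.7, 2.3, 8.0]
width: 0.0229
```

There is a clear drop of about 6 N between 21 and 26 mm of travel, so that is click 1. I continue towards click 2.

Request:
play_rows(
  targets=[
    [0,-0.07,0,0,0,0.17,0],
    [0.003,-0.145,0,0,0,0.333,0],
    [0.003,-0.145,0,0,0,0.333,0],
  ],
)

```text
t: 17.4
position: [0.6181, -0.128, 0.1448]
eef_rot: [2.476, 1.93, 0.003]
wrist_force: [2.3, 1.8, 7.0]
width: 0.0226
```

Request:
play_rows(
  targets=[
    [0,-0.07,0,0,0,0.17,0],
    [0.003,-0.145,0,0,0,0.333,0],
    [0.003,-0.145,0,0,0,0.333,0],
  ],
)

```text
t: 17.7
position: [0.6141, -0.1268, 0.1448]
eef_rot: [2.509, 1.886, 0.003]
wrist_force: [2.5, 1.3, 7.7]
width: 0.0227
```

Request:
play_rows(
  targets=[
    [0,-0.07,0,0,0,0.17,0],
    [0.003,-0.145,0,0,0,0.333,0],
    [0.003,-0.145,0,0,0,0.333,0],
  ],
)

```text
t: 18.0
position: [0.6099, -0.1255, 0.1448]
eef_rot: [2.542, 1.842, 0.004]
wrist_force: [2.6, 2.3, 7.0]
width: 0.0227
```

Request:
play_rows(
  targets=[
    [0,-0.07,0,0,0,0.17,0],
    [0.003,-0.145,0,0,0,0.333,0],
    [0.003,-0.145,0,0,0,0.333,0],
  ],
)

```text
t: 18.3
position: [0.606, -0.1241, 0.1448]
eef_rot: [2.573, 1.798, 0.004]
wrist_force: [3.1, 1.4, 6.6]
width: 0.0224
```

Request:
play_rows(
  targets=[
    [0,-0.07,0,0,0,0.17,0],
    [0.003,-0.145,0,0,0,0.333,0],
    [0.003,-0.145,0,0,0,0.333,0],
  ],
)

```text
t: 18.6
position: [0.6019, -0.1225, 0.1447]
eef_rot: [2.604, 1.753, 0.004]
wrist_force: [3.2, 1.6, 6.7]
width: 0.0224
```

Request:
play_rows(
  targets=[
    [0,-0.07,0,0,0,0.17,0],
    [0.003,-0.145,0,0,0,0.333,0],
    [0.003,-0.145,0,0,0,0.333,0],
  ],
)

```text
t: 18.9
position: [0.5972, -0.1204, 0.1447]
eef_rot: [2.636, 1.708, 0.002]
wrist_force: [-3.7, 3.8, 10.0]
width: 0.0227
```

Click 2 shows the same drop at about 52 mm, so the pitch is about 26 mm.

Request:
play_rows(
  targets=[
    [0,-0.07,0,0,0,0.17,0],
    [0.003,-0.145,0,0,0,0.333,0],
    [0.003,-0.145,0,0,0,0.333,0],
  ],
)

```text
t: 19.2
position: [0.5937, -0.1187, 0.1447]
eef_rot: [2.665, 1.661, 0.003]
wrist_force: [1.2, 2.8, 7.3]
width: 0.0226
```

Request:
play_rows(
  targets=[
    [0,-0.07,0,0,0,0.17,0],
    [0.003,-0.145,0,0,0,0.333,0],
    [0.003,-0.145,0,0,0,0.333,0],
  ],
)

```text
t: 19.5
position: [0.5901, -0.1168, 0.1448]
eef_rot: [2.693, 1.614, 0.004]
wrist_force: [2.5, 2.1, 6.1]
width: 0.0227
```

Request:
play_rows(
  targets=[
    [0,-0.07,0,0,0,0.17,0],
    [0.003,-0.145,0,0,0,0.333,0],
    [0.003,-0.145,0,0,0,0.333,0],
  ],
)

```text
t: 19.8
position: [0.5864, -0.1147, 0.1448]
eef_rot: [2.72, 1.567, 0.005]
wrist_force: [4.3, 2.4, 6.7]
width: 0.0227
```

Request:
play_rows(
  targets=[
    [0,-0.07,0,0,0,0.17,0],
    [0.003,-0.145,0,0,0,0.333,0],
    [0.003,-0.145,0,0,0,0.333,0],
  ],
)

```text
t: 20.1
position: [0.5828, -0.1125, 0.1448]
eef_rot: [2.747, 1.519, 0.005]
wrist_force: [6.1, 3.1, 6.1]
width: 0.0227
```

Request:
play_rows(
  targets=[
    [0,-0.07,0,0,0,0.17,0],
    [0.003,-0.145,0,0,0,0.333,0],
    [0.003,-0.145,0,0,0,0.333,0],
  ],
)

```text
t: 20.4
position: [0.5793, -0.1101, 0.1447]
eef_rot: [2.773, 1.471, 0.006]
wrist_force: [5.1, 3.8, 5.6]
width: 0.0228
```

Request:
play_rows(
  targets=[
    [0,-0.07,0,0,0,0.17,0],
    [0.003,-0.145,0,0,0,0.333,0],
    [0.003,-0.145,0,0,0,0.333,0],
  ],
)

```text
t: 20.7
position: [0.5759, -0.1076, 0.1448]
eef_rot: [2.798, 1.423, 0.006]
wrist_force: [7.8, 1.4, 5.1]
width: 0.0228
```

Chord is 76 mm, the force is still climbing and there is no third drop yet. I go on in single small steps.

Request:
play_rows(
  targets=[
    [0.001,-0.04,0,0,0,0.09,0],
    [0.002,-0.08,0,0,0,0.18,0],
    [0.002,-0.08,0,0,0,0.18,0],
  ],
)

```text
t: 21.0
position: [0.573, -0.1055, 0.1447]
eef_rot: [2.814, 1.397, 0.003]
wrist_force: [-0.8, 5.0, 9.2]
width: 0.0225
```

Click 3: the force fell from 7.8 to -0.8 N at a chord of about 79.6 mm. I add about 2 mm for margin, well short of click 4, then verify.

Request:
play_rows(
  targets=[
    [0.001,-0.07,0,0,0,0.16,0],
    [0.001,-0.07,0,0,0,0.16,0],
    [0.001,-0.07,0,0,0,0.16,0],
    [0.001,-0.07,0,0,0,0.16,0],
    [0.001,-0.07,0,0,0,0.16,0],
  ],
)

```text
t: 21.5
position: [0.5716, -0.1044, 0.1447]
eef_rot: [2.824, 1.374, 0.004]
wrist_force: [0.0, 3.7, 8.0]
width: 0.0227
```

```bash
python3 - <<'E'
from h import *
o=get_obs();print(o["t"],o["position"],o["width"],o["wrist_force"],np.hypot(*(o["position"][:2]-[.648,-.132])))
p=get_image("top"); a=p["frame"][130:330,200:400]
for n in ("top","scene"):
  if n!="top": p=get_image(n); b=p["frame"][170:370,240:440]
  for th in ("drawer_front","knob","blue_carton","brown_carton","white_carton"):
    print(n,th,[(np.round(d["xyz"],3).tolist(),round(d["score"],2)) for d in landmark_of(p,th)[:1]])
cv2.imwrite("pics/s6.png",cv2.resize(np.hstack([a,b])[:,:,::-1],None,fx=2,fy=2,interpolation=cv2.INTER_CUBIC))
E
```

```text
21.5 [ 0.57160213 -0.10441326  0.14472355] 0.0226816588184463 [0.04425329 3.67606494 8.01463142] 0.08122600163727516
top drawer_front []
top knob []
top blue_carton [([0.464, 0.351, 0.001], 0.64)]
top brown_carton [([0.491, -0.324, 0.0], 0.64)]
top white_carton [([0.608, 0.35, 0.001], 0.71)]
scene drawer_front []
scene knob [([0.571, -0.103, 0.162], 0.74)]
scene blue_carton [([0.466, 0.351, 0.002], 0.69)]
scene brown_carton [([0.49, -0.321, -0.0], 0.8)]
scene white_carton [([0.613, 0.352, -0.0], 0.67)]
```

View pics/s6.png

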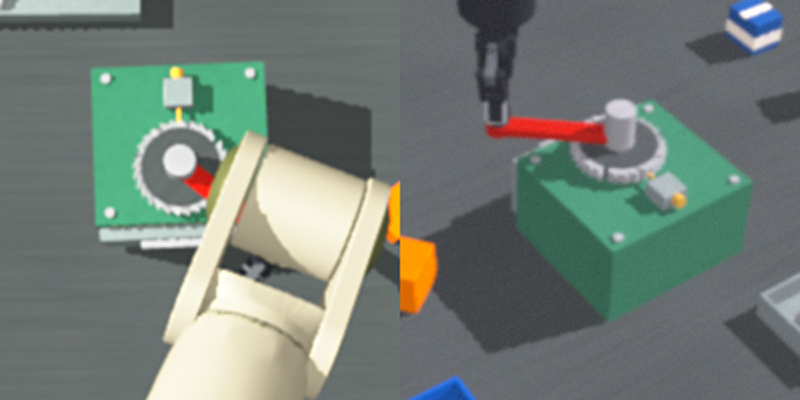

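The lever is turned and the fingers are on the knob (scene half, (492,125)). The drawer front sits flush as before and the other cartons are unmoved. I hand in.

```bash
python3 -c "
from workcell import *
close_job(); o=get_obs(); print(o['t'],o['position'],o['width'])"
```

```text
the job is handed in; nothing more can be done
the job is handed in; nothing more can be done
```

The job is done and handed in at about 21.6 s of the 72 s allowed. No verdict was reported.

- **Carton:** I stood the larger red carton upright in the open drawer, about 20 mm forward of its floor centre, and let go. The wrist picture showed it standing free. I could not see it again once the drawer was shut.
- **Drawer:** I pushed it to a hard stop with a force of about 33 N. The face was then measured at x of about 0.577 m. The last picture showed it flush, but the networks did not find the drawer front that time, as the arm hid part of it.
- **Lever:** I felt three separate force drops of about 6 to 9 N, at about 24, 50 and 78 mm of knob travel. The absolute forces read lower than the description says, but the drops were clear.
- **Final hold:** The knob is 81 mm from its start by the arm's own reading, and the scene camera agrees at (0.571, -0.103). The fingers are still closed on it at 22.7 mm.
- **Other cartons:** Blue, brown and white measured within about 5 mm of their first positions, which is the noise of the measurement.

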